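Take a degreased aerator out of its covered pot with the tongs

ROBOT

A 6-joint arm with a two-finger parallel gripper is mounted at the origin on the work surface; the furniture and walls round the work are solid. World frame = base frame: x ahead of the robot, y to its left, z up, the work surface at z = 0. Lengths are in m, angles in rad, forces in N, time in s.
With the tool pointing down it reaches from about 0.25 to 0.725 m from the base axis. Payload 9.7 kg.
Tool frame: the origin (TCP) lies midway between the tips of the shut fingers; the grasp point (between the pads) lies 19 mm behind it; z points along the fingers, y is the line along which they close (so a half turn about z gives the same grasp; the last joint's range is limited). The gripper opens to 85 mm and grips with 20 to 120 N. Pads are 22 mm wide; open, the fingers measure 114 mm over their backs; the gripper's body (76 mm by 85 mm) begins 54 mm behind the grasp point. The pads swing forward as they close: fully open they stand 13 mm farther back than shut.
Start: joints at [1.234, 0.087, 0.176, 1.66, 0, 1.571], TCP at [0.182, 0.519, 0.231] pointing down, gripper open.
Joint ranges: [-3.13, 3.13], [-0.85, 1.81], [-1.15, 1.24], [-2.2, 2.28], [-1.44, 1.52], [-3.14, 3.14]. Speed limits (rad/s): [2.22, 2.22, 2.57, 3.14, 3.14, 3.14].

INTERFACE

Orientations are given as [roll, pitch, yaw] about the fixed x, y, z axes, in that order (R = Rz(yaw) Ry(pitch) Rx(roll)).
In Python, from plant import sensors, vision, env gives the robot as it stands. The module is installed in compiled form; this text tells all that it offers.
- The arm moves only by the tool jog_arm, never from a script. Its argument "moves" is one flat list of numbers, 4 for each row, row after row: the shift along the tool's x, y, z in mm, then the turn about the tool's z in degrees. In form: [dx, dy, dz, twist, dx, dy, dz, twist, ...]. A call has exactly 5 rows; each row is the pose to reach, as a shift and turn from the pose commanded when the call began, along the tool's axes at that moment; what a row does not reach only later rows make up. A row lasts 1/8 s, in which the tool goes at most 62.5 mm and 10.7 degrees, less where a joint would pass 70% of its speed; a pose out of reach is approached as far as the arm can. A call with a gripper value outside its range is refused whole. "hand" is the finger opening in mm, from 0 to 85.4, set as the call begins (left out, the last holds). The fingers move at their own pace and stop on an object; the grip force is fixed at half the most. Time passes only in rows, so rows that repeat a pose let the fingers close, or fill a call up. It gives the time, the measured TCP pose, the force, the opening and the grip force at its end, in the units of the state.
- sensors.get_state(): the state, without advancing time (a new reading comes with each control period).
- vision.read_camera(name): name is "scene" or "top" or "wrist"; returns (picture, depth): 400x640x3 uint8, red, green, blue; 400x640 float32, m along the optical axis (not along the pixel's ray), 0 where there is no reading.
- vision.get_calibration(name): a dict with "vfov" (degrees; the focal length in pixels is half the picture's height over the tangent of half this angle, whatever the lens; pixels are square), "cx", "cy" (the principal point, pixels), "dist" ([k1, k2, p1, p2, k3] as OpenCV has them; the pictures are not rectified), "R" (3x3) and "t" (3): a world point X has camera coordinates R X + t. Camera axes: x right, y down, z forward; pixel columns grow to the right and rows downward; lengths in m; the calibration is good to about 2 mm. A picture is of the moment at which its call begins: read the wrist's pose just before it. get_calibration takes no time and is no camera call; for the wrist camera it gives the pose at the moment of the call.
- env.hand_in(): hands the job in; it is judged then, once.
Trained networks look in the newest picture that a camera, given by its name, has taken for a name from the list of things; names that differ only in an ending like _2 or _b are one class to them, and where a whole thing is asked for, a point or a joint stands for the part that bears it (a point fixed in the world has none). Each returns a list of dicts, best first, with "score" (0 to 1); they miss things now and then, are a little off and sometimes report something else, mostly with a low value. They report only what shows in the picture. A call takes as long as a camera call.
- vision.trace(camera, target): "pixels" (400x640 bool, what is visible of it) and "uv" ([column, row] in pixels, amid what is visible of it).
- vision.spot_point(camera, target): "uv" ([column, row] in pixels: a listed point, or the origin of a listed thing).
The state is a dict: "clock": time; "joint_positions": joint angles; "joint_velocities": joint speeds; "effort": joint torques, N m; "eef_pos": TCP position; "orientation": TCP orientation; "wrist_force": force on the tool from outside, world axes, zero at the start; "moment": the same for the moment, N m; "gripper_width": finger opening in m; "grasp_force": force on a finger pad.
Only numpy, scipy, OpenCV 4.12 (cv2) and the standard library are available. Lean on these libraries where they do the work, as an engineer would, in place of code of your own. Each camera call takes 0.05 s, during which the arm holds its last target. There are 200 camera calls.

TASK

The degreased tap aerator waits under cover in the steel pot and must not be touched by bare fingers again. Tip the pot's lid up by its handle while the far edge still rests on the rim, then lift it off and lay it down flat on the bench, handle up, without dropping it; then take the spring tongs from their wooden stand, close them on the aerator in the pot and lift it out. Finish still squeezing the tongs, with the aerator held still in them at least 5 cm above the height of the pot's rim, the pot standing and the other things left where they are.

Things in the scene. Friction and masses are not known exactly. Their poses are not given: they have to be found in the camera images.
- pot: round shallow sheet-steel pot, loose, 0.7 kg, standing on the bench. Outer diameter 120 mm, wall 3 mm, height 48 mm, inner floor 4 mm above the bench. Two small wire loops on its +y and -y sides reach 77 mm from the axis. Origin: centre of its underside; z up.
- lid: round steel lid, loose, 0.12 to 0.21 kg, seated on the pot, not fastened: a plate 126 mm across rests on the rim, a plug 104 mm across sits 6 mm deep in the mouth. Plate top 10 mm above the origin. Origin: centre of the plug's underside (42 mm above the pot's origin when seated, at bench height when laid down); z up. The handle is on its -x side, roughly toward the robot.
- lid_handle (a point): centre of the wooden bar of the lid's bridge handle, 46 mm from the lid's centre on its -x side, 34 mm above its origin. The bar runs along the lid's y: 42 mm long, 12 mm thick (along the lid's x), 14 mm high, on two thin posts, 17 mm clear of the plate. Axes as the lid's.
- lid_far (a point): point on the lid's edge across from the handle, at the underside of the plate (63 mm from the lid's centre on its +x side); the lid tips about this edge.
- tongs_stand: wooden block fixed to the bench, 62 mm (x) by 112 mm (y), 50 mm high, with a slot 24 x 68 mm, 40 mm deep (slot floor 10 mm above the bench), in which the tongs stand. Origin: centre of its underside; z up.
- tongs: steel spring tongs, loose, 0.085 kg, upright in the stand's slot (10 mm above the bench), tips down, 143 mm tall. The arms stand apart along y. Jaws at the very tips: upright shallow Vs, 20 mm wide in x, 18 mm high, 52 mm apart when open (63 mm over the outside). Origin: midway between the open tips, at their underside; z up. The frame belongs to the +y arm (see joint tongs_jaw).
- tongs_pin (a point): hinge pin on top of the tongs, 138 mm above the tips. Grip the two black grip plates below it: centres 40 mm below the pin, each 20 mm wide (x), 34 mm high, 51 mm over both outsides when open, 43 mm when holding the aerator (arms then parallel). The bow and pin, up to 45 mm wide and 45 mm above the plates' centre, pass between the fingers. Axes as the tongs'.
- tongs_jaw (a joint): angle of the -y arm, rad: 0 open (sprung against a stop), about 0.2 closed on the aerator, at most 0.28. Squeezing the plates closes it: 4 N to leave 0, 9 N at 0.2; it springs open when let go. 1 mm of squeeze closes the jaws about 3.5 mm. At angle q the middle between the jaws has turned q/2 about the pin (70 mm x q toward +y in the tongs' frame).
- aerator_4: the tap aerator to take, alone in the pot: short round metal part, 24 mm across its smooth upper band (10 to 17 mm above its underside), tapering to 21 mm at the threaded bottom, 18 mm high, 0.02 to 0.04 kg, standing thread down on the pot's floor, up to 20 mm off centre, hidden by the lid at first. Origin: centre of its underside; z up.
- aerator_5: a second tap aerator lying outside the pot, 26 mm across, 18 mm high; bystander, loose. Origin: centre of its underside.
- ring_3: moulded sealing ring, 31 mm across, 11 mm high; bystander, loose. Origin: centre of its underside.
- hex_frame_0: hexagonal insert frame, 29 x 26 x 12 mm; bystander, loose. Origin: centre of its underside.
- glue_stick: standing glue stick, 26 mm across, 87 mm high; bystander, loose. Origin: centre of its underside.
- vial_0: small standing bottle, 25 mm across, 78 mm high; bystander, loose. Origin: centre of its underside.
- wood_block_1: wooden block lying on the bench, 45 x 75 x 45 mm; bystander, loose. Origin: centre of its underside.
- note_pad: pad of notes lying flat, 76 x 77 x 14 mm; bystander, loose. Origin: centre of its underside.

How it is judged:
By the outcome, as a careful person would: the job done as asked, in the order asked, and still so for the second after the job is handed in, while the arm keeps its last pose, push and grip.
It also fails if it takes over 66 s, if anything falls off the work surface, if the arm or the gripper's body presses on something with over 40 N, if the wrist force passes 120 N, or if a joint passes its speed limit or range.

## Working session

There is one attempt and no reset: what is moved stays moved. The work goes in short steps, Python scripts to look and compute and a tool call to move; the robot and the scene stay as the last step left them, time stands still between calls to the robot, and variables do not carry over. Pictures are saved under pics/ and viewed, at most 10 in all, crops included, and the job is handed in when it is done.

Besides the shell and the picture viewer there is one more tool, called after "Call:" as name(argument=value, ...), one argument or row to a line, values as JSON. jog_arm: Moves the arm, as the interface text tells. Its arguments: {"type":"object","properties":{"moves":{"type":"array","items":{"type":"number"}},"hand":{"type":"number"}},"required":["moves"]}

```bash
mkdir -p pics
cat > h.py <<'E'
import numpy as np, cv2
from plant import sensors, vision, env
from scipy.spatial.transform import Rotation as Ro
def cam(n):
    c=vision.get_calibration(n); im,d=vision.read_camera(n)
    return c,im,d
def K(c):
    f=200/np.tan(np.radians(c["vfov"])/2)
    return np.array([[f,0,c["cx"]],[0,f,c["cy"]],[0,0,1]])
def ray(c,uv):
    p=cv2.undistortPoints(np.array(uv,float).reshape(-1,1,2),K(c),np.array(c["dist"],float)).reshape(-1,2)
    R=np.array(c["R"]);t=np.array(c["t"])
    d=np.c_[p,np.ones(len(p))]@R
    return -R.T@t,d
def at_z(c,uv,z):
    o,d=ray(c,uv); return o+d*((z-o[2])/d[:,2])[:,None]
def cloud(c,dep,mask=None):
    m=dep>0
    if mask is not None: m&=mask
    v,u=np.nonzero(m)
    o,d=ray(c,np.c_[u,v]); return o+d*dep[v,u][:,None]
def proj(c,X):
    return cv2.projectPoints(np.array(X,float).reshape(-1,1,3),cv2.Rodrigues(np.array(c["R"]))[0],np.array(c["t"],float),K(c),np.array(c["dist"],float))[0].reshape(-1,2)
E
python3 - <<'E'
from h import *
s=sensors.get_state(); print(s)
for n in("top","scene"):
    c,im,d=cam(n); cv2.imwrite(f"pics/{n}0.png",im[:,:,::-1])
    np.savez(f"{n}0.npz",d=d)
    print(n,(-np.array(c["R"]).T@c["t"]).round(3))
    for t in ["pot","lid","tongs_stand","tongs","aerator_5","ring_3","hex_frame_0","glue_stick","vial_0","wood_block_1","note_pad"]:
        r=vision.trace(n,t)
        if r and r[0]["score"]>.3:
            P=cloud(c,d,r[0]["pixels"]); zt=np.percentile(P[:,2],90)
            Q=P[P[:,2]>zt-.008]
            print(t,round(r[0]["score"],2),np.round(r[0]["uv"]),"ztop",zt.round(3),"min",Q.min(0).round(3),"max",Q.max(0).round(3),"med",np.median(Q,0).round(3))
        else: print(t,"none")
    for t in ["lid_handle","lid_far","tongs_pin","tongs","tongs_stand","lid","pot"]:
        r=vision.spot_point(n,t)
        for q in r[:1]: print(t,round(q["score"],2),np.round(q["uv"],1))
E
```

```text
{'clock': 0.0, 'joint_positions': array([ 1.23399794e+00,  8.74162452e-02,  1.75143136e-01,  1.65979922e+00,
       -6.46547899e-06,  1.57082651e+00]), 'joint_velocities': array([-0.00080343, -0.00091271, -0.00022969, -0.00273015, -0.00085877,
       -0.00132326]), 'effort': array([-4.70951636e-04, -5.20390606e+01,  4.64803219e+01,  1.63072301e-02,
        2.56154999e-05, -3.57394200e-06]), 'eef_pos': array([0.18168297, 0.51888297, 0.23061179]), 'orientation': array([-3.14031665e+00,  6.50399325e-06,  2.80476409e+00]), 'wrist_force': array([ 0.06623311,  0.5298827 , -0.17611168]), 'moment': array([-0.00302392,  0.05832082, -0.01903402]), 'grasp_force': 0.0, 'gripper_width': 0.0856562880784573}
top [ 2.460e-01 -1.000e-03  1.934e+00]
pot 0.55 [252. 210.] ztop 0.15 min [0.514 0.232 0.142] max [0.528 0.268 0.159] med [0.522 0.252 0.147]
lid 0.94 [377. 203.] ztop 0.058 min [ 0.508 -0.312  0.05 ] max [ 0.629 -0.188  0.089] med [ 0.568 -0.248  0.054]
tongs_stand 0.72 [253. 159.] ztop 0.089 min [0.737 0.257 0.083] max [0.751 0.27  0.095] med [0.745 0.266 0.086]
tongs none
aerator_5 none
ring
[... 1302 characters left out ...]
11 min [ 0.661 -0.089  0.003] max [ 0.687 -0.062  0.015] med [ 0.673 -0.074  0.007]
glue_stick 0.49 [313. 186.] ztop 0.029 min [0.729 0.246 0.021] max [0.76  0.264 0.087] med [0.745 0.257 0.028]
vial_0 0.73 [418. 228.] ztop 0.073 min [ 0.697 -0.24   0.065] max [ 0.719 -0.222  0.079] med [ 0.707 -0.231  0.074]
wood_block_1 0.62 [222. 192.] ztop 0.046 min [0.408 0.426 0.038] max [0.492 0.502 0.05 ] med [0.447 0.462 0.044]
note_pad 0.67 [432. 318.] ztop 0.015 min [ 0.357 -0.522  0.007] max [ 0.449 -0.435  0.019] med [ 0.399 -0.481  0.013]
lid_handle 0.83 [385.1 239.4]
lid_far 0.67 [413.2 242. ]
tongs 0.77 [268.7 210.4]
tongs_stand 0.69 [274.7 211.7]
lid 0.85 [394.  251.4]
pot 0.84 [395.4 259.2]
```

Run:
```python
import cv2,numpy as np
a=cv2.imread("pics/top0.png")[110:290,180:460]
b=cv2.imread("pics/scene0.png")[130:360,180:470]
cv2.imwrite("pics/cmb.png",np.vstack([cv2.resize(a,(540,347)),cv2.resize(b[:,:],(540,int(540*230/290)))])[:, :][:,:] if 0 else np.hstack([cv2.resize(a,(400,257)),cv2.resize(b[:235],(324,257))]))
cv2.imwrite("pics/cmb.png",np.vstack([cv2.resize(a,None,fx=2,fy=2,interpolation=3)[:300],np.pad(cv2.resize(b,None,fx=1.3,fy=1.3,interpolation=3),((0,1),(0,560-377),(0,0)))[:300]]))
```

```text
(no output)
```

View pics/cmb.png

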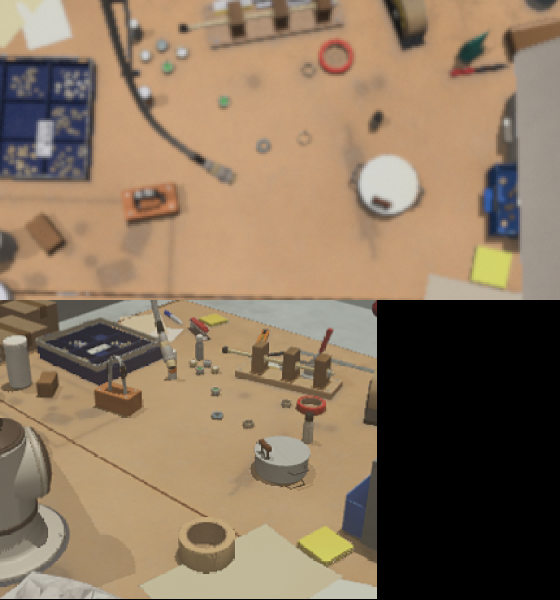

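Run:
```python
from h import *
# heights grid from top view, free area search
c=vision.get_calibration("top"); d=np.load("top0.npz")["d"]
P=cloud(c,d); P=P[(P[:,0]>.2)&(P[:,0]<.85)&(abs(P[:,1])<.6)]
i=((P[:,0]-.2)/.025).astype(int); j=((P[:,1]+.6)/.025).astype(int)
g=np.zeros((26,48)); np.maximum.at(g,(i,j.clip(0,47)),P[:,2])
for r in range(25,-1,-1): print("%.3f"%(.2+.025*r)," ".join("%3d"%(1000*v) if v>.008 else "  ." for v in g[r][::-1]))
uv={"lid_handle":([366.1,208.7],.076),"lid_far":([380.7,188.1],.048),"lid":([375.5,203.7],.042)}
for k,(u,z) in uv.items(): print(k,at_z(c,u,z))
cs=vision.get_calibration("scene")
for k,u,z in [("lid_handle",[385.1,239.4],.076),("lid_far",[413.2,242],.048),("lid",[394,251.4],.042),("pot",[395.4,259.2],0),("tongs",[268.7,210.4],.01),("stand",[274.7,211.7],0)]: print(k,at_z(cs,u,z))
```

```text
0.825  70  70  63  56  66  68  69  69  59  10   .  10  23  21  27  20  18   .  12  11  14  11  10   8   .  10  14  14  25  27  24   9   .   9   .   8  10   .   .  23  57  99  19  27  16  11   .   .
0.800  63  65  72  68  70  72  73  65  74   9   .   8  13   .  21  12   .  11  14  12   8   .   .   9  13  12  13  16  10  29  16   8   8  10  10   8   8   9  11  12  18  20   .   9   9   .   .   .
0.775  44  21  35  24  41  20  27  30  63   8   .   .  11  16  10  11   .   9  10  10   9   8  12  12   9   9   9  16  12   .   9   .   .   .  13   .   9   .  10   9  14  11   .   8  12   8   .   .
0.750  40  25  22  28  38  22  32  29  68  10   9  10  85 103  11  11   8   8  10  19  18   8  13  10  13   9   9   8  12  10  11  12  11   .   8  15   9  14   8  10  11   9   .  10  80   .   .   .
0.725  42  46  34  37  42  40  44  41  76   8  14  10  10  94  14  11  10  10   9  24  17   9  11  10   .   9   9  12  15  11   8   8  10   .   .  12   .   .   9  14   .   9  12   8  82   .   .   .
0.700  47  21  18  17  39  31  29  24  67   9  10  14   .   8   .  11  12  14   9   8  10   .   .  10  13   9 
[... 3856 characters left out ...]
10 1266 1300 1340 1341 1341 1341 1304 1283  11  10   9  12  13  18  14   .   .
0.200   8 691 710 717 716 708 703 685   9  12  11   9   9   9   8   8  10   .   .   9  10  13   .  10   9  11  12  10  10   .  12 1265 1299 1340 1341 1341 1341 1303 1284   .  12   9  12  11  17   .   .   .
lid_handle [[ 0.53595179 -0.21632871  0.076     ]]
lid_far [[ 0.63061252 -0.28128259  0.048     ]]
lid [[ 0.56374909 -0.26009606  0.042     ]]
lid_handle [[ 0.53804283 -0.23311518  0.076     ]]
lid_far [[ 0.61910632 -0.27730003  0.048     ]]
lid [[ 0.54759719 -0.25994426  0.042     ]]
pot [[ 0.5700129  -0.25139776  0.        ]]
tongs [[0.50913695 0.2470241  0.01      ]]
stand [[0.52878851 0.23861977 0.        ]]
```

```bash
cat >> h.py <<'E'
def go(*targets):
    """print [dx,dy,dz mm, twist deg] in the present tool frame for targets (x,y,z,yaw_deg)"""
    s=sensors.get_state(); R=Ro.from_euler("xyz",s["orientation"]); p=s["eef_pos"]
    print("tcp",p.round(4),"rpy",np.degrees(s["orientation"]).round(1),"t",s["clock"],"j6",s["joint_positions"][5].round(3))
    for x,y,z,w in targets:
        d=R.inv().apply(np.array([x,y,z])-p)*1000
        r=R.inv()*Ro.from_euler("xyz",[np.pi,0,np.radians(w)])
        print("row",d.round(1),"twist",np.degrees(r.as_rotvec()[2]).round(1))
E
python3 - <<'E'
from h import *
go((.36,.16,.24,160),(.52,-.22,.25,-21),(.52,-.22,.25,159))
s=sensors.get_state();R=Ro.from_euler("xyz",s["orientation"]).as_matrix()
c=vision.get_calibration("wrist"); Rc=np.array(c["R"]); o=-Rc.T@c["t"]
print("cam in tool",(R.T@(o-s["eef_pos"])).round(3)," axis",(R.T@Rc.T[:,2]).round(3),c["vfov"])
ct=vision.get_calibration("top");cs=vision.get_calibration("scene")
# cable end check, from scene camera cloud
d=np.load("scene0.npz")["d"];P=cloud(cs,d);m=(P[:,0]>.4)&(P[:,0]<.72)&(P[:,1]>-.02)&(P[:,1]<.22)&(P[:,2]>.03)
for a in np.arange(.03,.8,.06):
    q=P[m&(P[:,2]>a)&(P[:,2]<a+.06)]
    if len(q): print(a.round(2),len(q),np.median(q,0).round(3))
E
```

```text
tcp [0.1818 0.5191 0.2313] rpy [-180.     0.   160.7] t 1.9 j6 1.571
row [-286.9 -280.    -8.7] twist 0.7
row [-563.5 -585.8  -18.7] twist -178.3
row [-563.5 -585.8  -18.7] twist 1.7
cam in tool [ 0.067  0.001 -0.143]  axis [-0.271 -0.     0.963] 59.5051215572062
0.03 145 [0.519 0.201 0.046]
0.09 1 [0.52  0.219 0.101]
0.15 166 [0.551 0.084 0.188]
0.21 141 [0.568 0.125 0.235]
0.27 99 [0.587 0.167 0.299]
0.33 94 [0.6   0.195 0.362]
0.39 90 [0.612 0.209 0.421]
0.45 73 [0.622 0.214 0.478]
0.51 80 [0.631 0.217 0.544]
0.57 99 [0.641 0.216 0.599]
0.63 120 [0.644 0.213 0.66 ]
0.69 6 [0.647 0.21  0.692]
```

Call:
jog_arm(
  moves=[-560,-585,-19,0,-560,-585,-19,0,-560,-585,-19,0,-560,-585,-19,0,-560,-585,-19,0],
  hand=85,
)

```text
clock: 2.52
eef_pos: [0.3114, 0.2329, 0.2388]
orientation: [3.141, 0.001, 2.805]
wrist_force: [1.8, -0.1, -0.1]
gripper_width: 0.0848
grasp_force: 0.0
```

```bash
python3 -c "
from h import *
go((.52,-.22,.25,159))"
```

```text
tcp [0.3114 0.2329 0.2388] rpy [180.    0.  160.7] t 2.525 j6 0.978
row [-346.3 -358.8  -11.2] twist 1.7
```

Call:
jog_arm(
  moves=[-346,-359,-11,2,-346,-359,-11,2,-346,-359,-11,2,-346,-359,-11,2,-346,-359,-11,2],
)

```text
clock: 3.15
eef_pos: [0.4418, -0.0514, 0.2459]
orientation: [3.141, 0.001, 2.769]
wrist_force: [1.4, 1.5, 0.3]
gripper_width: 0.0852
grasp_force: 0.0
```

```bash
python3 -c "
from h import *
go((.50,-.22,.25,159))"
```

```text
tcp [ 0.4418 -0.0514  0.2459] rpy [1.800e+02 1.000e-01 1.587e+02] t 3.15 j6 0.256
row [-115.5 -135.9   -4.1] twist -0.3
```

Call:
jog_arm(
  moves=[-115,-136,-4,0,-115,-136,-4,0,-115,-136,-4,0,-115,-136,-4,0,-115,-136,-4,0],
)

```text
clock: 3.78
eef_pos: [0.4989, -0.2176, 0.2493]
orientation: [3.141, -0.001, 2.769]
wrist_force: [0.4, 0.8, 0.7]
gripper_width: 0.0852
grasp_force: 0.0
```

Run:
```python
from h import *
go((.50,-.22,.25,159))
c,im,d=cam("wrist"); cv2.imwrite("pics/w1.png",im[:,:,::-1])
P=cloud(c,d); 
m=(P[:,2]>.045)&(P[:,2]<.06)&(P[:,0]>.45)&(P[:,0]<.66)&(P[:,1]<-.15)&(P[:,1]>-.35); q=P[m]
(cx,cy),r=cv2.minEnclosingCircle(q[:,:2].astype(np.float32)); print("plate",cx,cy,r,np.median(q[:,2]))
m=(P[:,2]>.072)&(P[:,2]<.1)&(P[:,0]>.45)&(P[:,0]<.66)&(P[:,1]<-.15)&(P[:,1]>-.35); h=P[m]
print("handle",cv2.minAreaRect(h[:,:2].astype(np.float32)),h.mean(0),len(h),np.percentile(h[:,2],[10,50,90]))
for t,z in [("lid_handle",.076),("lid_far",.048),("lid",.042),("pot",0)]:
    for r in vision.spot_point("wrist",t)[:1]: print(t,round(r["score"],2),np.round(r["uv"]),at_z(c,r["uv"],z).round(4))
```

```text
tcp [ 0.4989 -0.2176  0.2493] rpy [180.   -0.  158.7] t 3.775 j6 -0.039
row [-1.9 -1.9 -0.7] twist -0.3
plate 0.5720880031585693 -0.2525534927845001 0.0631943792104721 0.05192407358957829
handle ((0.5287238359451294, -0.23493778705596924), (0.04154349863529205, 0.012204905971884727), 65.1766128540039) [ 0.5277767  -0.23444323  0.08185201] 602 [0.07758886 0.0827528  0.08408326]
lid_handle 0.76 [312. 213.] [[ 0.528  -0.2345  0.076 ]]
lid_far 0.85 [312. 301.] [[ 0.6316 -0.2768  0.048 ]]
lid 0.73 [309. 243.] [[ 0.5679 -0.2551  0.042 ]]
```

View pics/w1.png

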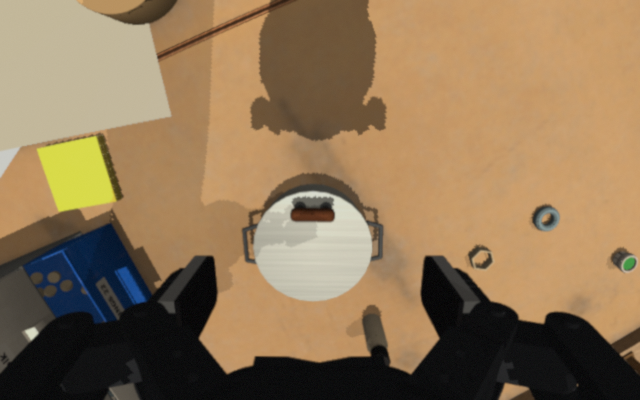

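```bash
python3 -c "
from h import *
go((.528,-.2346,.10,157),(.528,-.2346,.055,157))"
```

```text
tcp [ 0.4991 -0.2168  0.25  ] rpy [180.    0.  158.8] t 4.025 j6 -0.039
row [-33.3  -6.2 150.1] twist 1.8
row [-33.3  -6.2 195.1] twist 1.8
```

Call:
jog_arm(
  moves=[-33,-6,60,2,-33,-6,120,2,-33,-6,170,2,-33,-6,195,2,-33,-6,195,2],
  hand=60,
)

```text
clock: 4.65
eef_pos: [0.5265, -0.2342, 0.0529]
orientation: [3.142, -0.003, 2.736]
wrist_force: [0.1, -0.2, 0.4]
gripper_width: 0.06
grasp_force: 0.0
```

```bash
python3 -c "
from h import *
go((.528,-.2346,.055,157)); s=sensors.get_state();print(s['wrist_force'],s['gripper_width'])"
```

```text
tcp [ 0.5265 -0.2342  0.0529] rpy [180.   -0.2 156.8] t 4.65 j6 -0.013
row [-1.5  0.2 -2.1] twist -0.2
[ 0.13739809 -0.15593868  0.39344136] 0.05997466526405234
```

Call:
jog_arm(
  moves=[0,0,0,0,0,0,0,0,0,0,0,0,0,0,0,0,0,0,0,0],
  hand=41.5,
)

```text
clock: 5.28
eef_pos: [0.5286, -0.2355, 0.0565]
orientation: [3.141, 0.003, 2.735]
wrist_force: [-1.3, 1.6, 6.2]
gripper_width: 0.0419
grasp_force: 12.8
```

Call:
jog_arm(
  moves=[0,0,0,0,-1.5,0,-5,0,-3,0,-9.5,0,-4.5,0,-14,0,-6.5,0,-18.5,0],
  hand=41.7,
)

```text
clock: 5.9
eef_pos: [0.5337, -0.238, 0.0732]
orientation: [-3.142, -0.0, 2.735]
wrist_force: [0.2, 0.9, -2.1]
gripper_width: 0.0417
grasp_force: 11.5
```

Run:
```python
from h import *
s=sensors.get_state();print(s['eef_pos'],s['wrist_force'],s['moment'],s['gripper_width'],s['grasp_force'])
c,im,d=cam("wrist"); cv2.imwrite("pics/w2.png",im[:,:,::-1])
c2,im2,d2=cam("scene"); cv2.imwrite("pics/s2.png",cv2.resize(im2[200:300,330:470,::-1],None,fx=4,fy=4,interpolation=3))
P=cloud(c,d)
m=(np.hypot(P[:,0]-.575,P[:,1]+.2535)<.07)&(P[:,2]>.03)&(P[:,2]<.12)
for k in range(2):
    q=P[m]; A=np.c_[q[:,:2]-[.572,-.2525],np.ones(len(q))]; co=np.linalg.lstsq(A,q[:,2],rcond=None)[0]
    r=np.abs(P[:,2]-np.c_[P[:,:2]-[.572,-.2525],np.ones(len(P))]@co); m=m&(r<.006)
print("plane",co,"tilt",np.degrees(np.arctan(np.hypot(*co[:2]))),m.sum())
```

```text
[ 0.53371826 -0.23795658  0.07324003] [ 0.17762215  0.87648916 -2.11510571] [0.01621711 0.04186111 0.01093661] 0.04173709037205076 11.507387906312943
plane [-0.19559753  0.06570068  0.06817304] tilt 11.65862417309326 6957
```

View pics/s2.png

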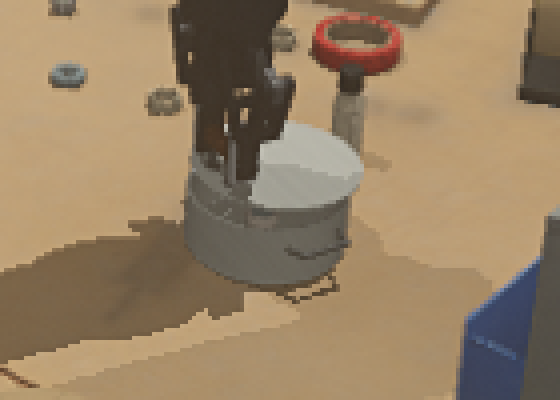

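Call:
jog_arm(
  moves=[-2.5,0,-5,0,-5,0,-10,0,-8,0,-15,0,-11.5,0,-20,0,-15.5,0,-25,0],
)

```text
clock: 6.62
eef_pos: [0.5482, -0.2441, 0.0984]
orientation: [3.142, 0.0, 2.735]
wrist_force: [-0.1, -0.2, -2.0]
gripper_width: 0.0415
grasp_force: 11.3
```

```bash
cat >> h.py <<'E'
def tilt(ctr=(.575,-.2535),zlo=.03,zhi=.16,rad=.07):
    c,im,d=cam("wrist"); P=cloud(c,d); ctr=np.array(ctr)
    m=(np.hypot(*(P[:,:2]-ctr).T)<rad)&(P[:,2]>zlo)&(P[:,2]<zhi)
    for k in range(4):
        q=P[m]; co=np.linalg.lstsq(np.c_[q[:,:2]-ctr,np.ones(len(q))],q[:,2],rcond=None)[0]
        m=m&(abs(P[:,2]-np.c_[P[:,:2]-ctr,np.ones(len(P))]@co)<.008/(1+k))
    q=P[m]
    print("plane",co.round(3),"tilt",np.degrees(np.arctan(np.hypot(*co[:2]))),m.sum(),q.min(0).round(3),q.max(0).round(3))
    return im
def st():
    s=sensors.get_state();print(s['clock'],s['eef_pos'].round(4),s['wrist_force'].round(2),s['gripper_width'].round(4),s['grasp_force'])
E
python3 - <<'E'
from h import *
st(); im=tilt(); cv2.imwrite("pics/w3.png",im[:,:,::-1])
E
```

```text
Traceback (most recent call last):
  File "h.py", line 42, in st
    s=sensors.get_state();print(s['clock'],s['eef_pos'].round(4),s['wrist_force'].round(2),s['gripper_width'].round(4),s['grasp_force'])
                                                                                           ^^^^^^^^^^^^^^^^^^^^^^^^
AttributeError: 'float' object has no attribute 'round'
```

```bash
sed -i "s/s\['gripper_width'\].round(4)/round(s['gripper_width'],4)/" h.py
python3 - <<'E'
from h import *
st(); im=tilt(); cv2.imwrite("pics/w3.png",im[:,:,::-1])
c2,im2,d2=cam("scene"); cv2.imwrite("pics/s3.png",np.hstack([cv2.resize(im2[200:300,330:430,::-1],None,fx=4,fy=4,interpolation=3),im[:,:400,::-1]]))
E
```

```text
6.625 [ 0.5482 -0.2441  0.0984] [-0.12 -0.2  -1.95] 0.0415 11.305286139249802
plane [-0.497  0.198  0.105] tilt 28.15575045415351 2697 [ 0.528 -0.295  0.089] [ 0.615 -0.21   0.128]
```

View pics/s3.png

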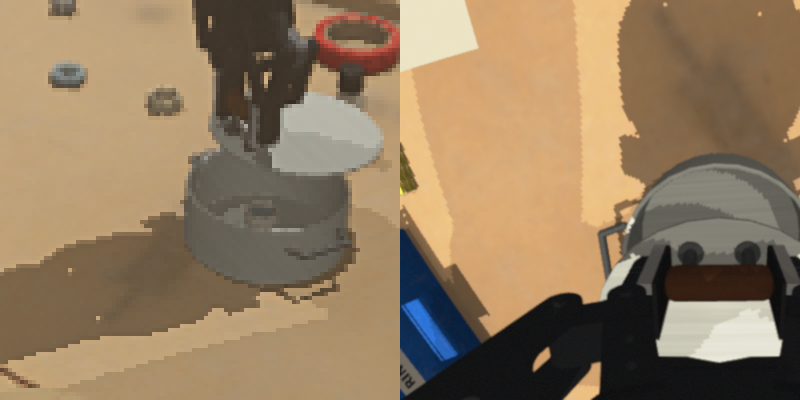

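```bash
cat >> h.py <<'E'
def lidplane(n="scene"):
    c,im,d=cam(n); r=vision.trace(n,"lid")
    if not r: print("no lid"); return
    P=cloud(c,d,cv2.erode(r[0]["pixels"].astype(np.uint8),np.ones((3,3)))>0); P=P[P[:,2]>.0]
    ctr=np.median(P,0); best=None; rng=np.random.default_rng(0)
    for k in range(400):
        a=P[rng.choice(len(P),3,False)]; nn=np.cross(a[1]-a[0],a[2]-a[0]); L=np.linalg.norm(nn)
        if L<2e-4: continue
        m=abs((P-a[0])@(nn/L))<.003
        if best is None or m.sum()>best.sum(): best=m
    q=P[best]; mu=q.mean(0); nn=np.linalg.svd(q-mu)[2][2]; nn*=np.sign(nn[2])
    dirn=np.array([np.cos(np.radians(-23)),np.sin(np.radians(-23)),0]); s=(q-mu)@dirn
    print(n,round(r[0]["score"],2),len(P),best.sum(),"normal",nn.round(3),"tilt",np.degrees(np.arccos(nn[2])).round(1),"mean",mu.round(3),"far",q[s>np.percentile(s,97)].mean(0).round(3),"near",q[s<np.percentile(s,3)].mean(0).round(3))
E
python3 - <<'E'
from h import *
lidplane("scene"); lidplane("top")
for n in("scene","top","wrist"):
    c=vision.get_calibration(n)
    for r in vision.spot_point(n,"lid_far")[:1]: print(n,r["score"],r["uv"],at_z(c,r["uv"],.048),at_z(c,r["uv"],.068), proj(c,[.630,-.277,.048]))
E
```

```text
scene 0.82 503 457 normal [ 0.056 -0.027  0.998] tilt 3.6 mean [ 0.585 -0.275  0.09 ] far [ 0.64  -0.284  0.086] near [ 0.533 -0.241  0.093]
top 0.43 30 17 normal [ 0.365 -0.287  0.886] tilt 27.6 mean [ 0.617 -0.218  0.088] far [ 0.631 -0.219  0.081] near [ 0.607 -0.209  0.095]
scene 0.71 [419.5, 229.4] [[ 0.6934201  -0.24998436  0.048     ]] [[ 0.6637491  -0.26794511  0.068     ]] [[415.19575924 240.52019784]]
```

Call:
jog_arm(
  moves=[12,0,0,0,22,0,5,0,22,0,20,0,22,0,33,0,22,0,38,0],
)

```text
clock: 7.7
eef_pos: [0.5271, -0.2351, 0.0584]
orientation: [3.142, -0.002, 2.735]
wrist_force: [-0.1, 0.0, 0.8]
gripper_width: 0.0418
grasp_force: 11.5
```

Run:
```python
from h import *
st(); lidplane("scene"); lidplane("wrist")
```

```text
7.7 [ 0.5271 -0.2351  0.0584] [-0.15  0.    0.76] 0.0418 11.472622007131577
scene 0.82 442 390 normal [ 0.017 -0.013  1.   ] tilt 1.2 mean [ 0.565 -0.271  0.052] far [ 0.612 -0.281  0.051] near [ 0.515 -0.234  0.053]
wrist 0.98 15698 11638 normal [ 0.012 -0.006  1.   ] tilt 0.8 mean [ 0.546 -0.242  0.054] far [ 0.58  -0.256  0.053] near [ 0.514 -0.229  0.054]
```

Call:
jog_arm(
  moves=[0,0,0,0,0,0,0,0,0,0,0,0,0,0,0,0,0,0,0,0],
  hand=42.1,
)

```text
clock: 8.52
eef_pos: [0.5277, -0.2353, 0.0601]
orientation: [-3.142, 0.0, 2.735]
wrist_force: [0.2, -0.7, -0.5]
gripper_width: 0.0418
grasp_force: 0.0
```

Call:
jog_arm(
  moves=[0,0,0,0,0,0,0,0,0,0,0,0,0,0,0,0,0,0,0,0],
  hand=41.97,
)

```text
clock: 9.15
eef_pos: [0.5277, -0.2353, 0.06]
orientation: [3.142, 0.0, 2.735]
wrist_force: [-0.5, -0.2, 0.4]
gripper_width: 0.0417
grasp_force: 1.6
```

Call:
jog_arm(
  moves=[0,0,0,0,-1.5,0,-5,0,-3,0,-9.5,0,-4.5,0,-14,0,-4.5,0,-14,0],
  hand=41.9,
)

```text
clock: 9.78
eef_pos: [0.5321, -0.2373, 0.0745]
orientation: [-3.142, 0.001, 2.735]
wrist_force: [0.7, -0.1, -0.4]
gripper_width: 0.0419
grasp_force: 2.6
```

Run:
```python
from h import *
st(); lidplane("scene")
```

```text
9.775 [ 0.5321 -0.2373  0.0745] [ 0.67 -0.05 -0.38] 0.0419 2.5563550740480423
scene 0.59 482 430 normal [ 0.126 -0.062  0.99 ] tilt 8.0 mean [ 0.566 -0.267  0.058] far [ 0.619 -0.272  0.05 ] near [ 0.519 -0.231  0.066]
```

Call:
jog_arm(
  moves=[-3.3,0,-7.3,0,-7,0,-14,0,-11,0,-21,0,-16,0,-27,0,-16,0,-27,0],
)

```text
clock: 10.5
eef_pos: [0.5471, -0.2437, 0.1015]
orientation: [-3.142, 0.001, 2.735]
wrist_force: [-0.8, 0.2, -1.5]
gripper_width: 0.0419
grasp_force: 2.3
```

Run:
```python
from h import *
st(); lidplane("scene")
```

```text
10.5 [ 0.5471 -0.2437  0.1015] [-0.76  0.19 -1.51] 0.0419 2.330334596335888
scene 0.96 358 311 normal [ 0.368 -0.165  0.915] tilt 23.8 mean [ 0.563 -0.266  0.077] far [ 0.614 -0.278  0.054] near [ 0.52  -0.249  0.097]
```

Call:
jog_arm(
  moves=[0,0,0,0,0,0,0,0,0,0,0,0,0,0,-15,0,0,0,-45,0],
  hand=40.5,
)

```text
clock: 11.22
eef_pos: [0.5458, -0.2432, 0.1462]
orientation: [3.142, -0.002, 2.735]
wrist_force: [0.6, -1.1, -0.9]
gripper_width: 0.0412
grasp_force: 33.4
```

Run:
```python
from h import *
st(); lidplane("scene")
# rest site: flat, empty?
c,im,d=cam("top"); P=cloud(c,d)
m=(P[:,0]>.28)&(P[:,0]<.48)&(P[:,1]>-.14)&(P[:,1]<.06); print("site z pct",np.percentile(P[m,2],[1,50,99,99.9]).round(4))
yaw=156.7
go((.37,-.02,.13,yaw),(.37,-.02,.09,yaw))
```

```text
11.225 [ 0.5458 -0.2432  0.1462] [ 0.6  -1.14 -0.87] 0.0412 33.42797577381134
scene 0.64 344 318 normal [ 0.367 -0.167  0.915] tilt 23.8 mean [ 0.564 -0.269  0.12 ] far [ 0.62  -0.274  0.096] near [ 0.52  -0.252  0.141]
site z pct [-0.0159  0.0017  0.6362  0.6385]
tcp [ 0.5474 -0.2438  0.1484] rpy [-180.     0.2  156.7] t 11.375 j6 -0.012
row [251.5 135.4  17.5] twist 0.0
row [251.7 135.4  57.5] twist 0.0
```

Run:
```python
from h import *
go((.389,-.028,.14,156.7),(.389,-.028,.075,156.7))
```

```text
tcp [ 0.5474 -0.2438  0.1484] rpy [-180.     0.2  156.7] t 11.375 j6 -0.012
row [230.9 135.6   7.6] twist 0.0
row [231.1 135.6  72.6] twist 0.0
```

Call:
jog_arm(
  moves=[40,23,2,0,88,52,4,0,136,80,6,0,184,108,7,0,215,126,8,0],
)

```text
clock: 12.0
eef_pos: [0.3971, -0.0412, 0.1374]
orientation: [3.142, -0.001, 2.736]
wrist_force: [0.8, 0.7, -1.7]
gripper_width: 0.0409
grasp_force: 33.6
```

Run:
```python
from h import *
go((.389,-.028,.10,156.7),(.389,-.028,.062,156.7)); st(); lidplane("scene")
```

```text
tcp [ 0.3971 -0.0412  0.1374] rpy [180.   -0.  156.7] t 12.0 j6 0.302
row [12.7  8.9 37.4] twist 0.0
row [12.6  8.9 75.4] twist 0.0
12.0 [ 0.3971 -0.0412  0.1374] [ 0.79  0.69 -1.69] 0.0409 33.56897592544556
scene 0.59 312 297 normal [ 0.369 -0.161  0.915] tilt 23.7 mean [ 0.416 -0.065  0.112] far [ 0.465 -0.078  0.089] near [ 0.38  -0.032  0.132]
```

Call:
jog_arm(
  moves=[8,5,25,0,12,9,50,0,12,9,68,0,12,9,76,0,12,9,80,0],
)

```text
clock: 12.72
eef_pos: [0.3916, -0.03, 0.0579]
orientation: [-3.141, -0.0, 2.735]
wrist_force: [1.0, 0.2, -1.6]
gripper_width: 0.0415
grasp_force: 33.6
```

Call:
jog_arm(
  moves=[0,0,0,0,0,0,2,0,2,0,5,0,4,0,9,0,6,0,13,0],
  hand=41.6,
)

```text
clock: 13.35
eef_pos: [0.3858, -0.0271, 0.0449]
orientation: [3.141, 0.0, 2.735]
wrist_force: [-1.7, 0.5, 2.0]
gripper_width: 0.0415
grasp_force: 14.0
```

Run:
```python
from h import *
st(); lidplane("scene"); go((.37,-.02,.02,156.7))
```

```text
13.35 [ 0.3858 -0.0271  0.0449] [-1.74  0.49  1.96] 0.0415 14.039406180381775
scene 0.6 378 357 normal [ 0.267 -0.114  0.957] tilt 16.9 mean [ 0.417 -0.053  0.021] far [ 0.46  -0.068  0.006] near [ 0.371 -0.019  0.037]
tcp [ 0.3855 -0.0271  0.0446] rpy [-180.    -0.   156.7] t 13.45 j6 0.336
row [17.1  0.4 24.6] twist 0.0
```

Call:
jog_arm(
  moves=[4,0,6,0,7,0,12,0,10,0,17,0,12,0,21,0,13,0,24,0],
)

```text
clock: 14.08
eef_pos: [0.3737, -0.0221, 0.0207]
orientation: [-3.142, -0.0, 2.735]
wrist_force: [-0.6, 1.4, 0.7]
gripper_width: 0.0419
grasp_force: 14.0
```

Run:
```python
from h import *
st(); lidplane("scene"); lidplane("wrist")
```

```text
14.075 [ 0.3737 -0.0221  0.0207] [-0.56  1.41  0.69] 0.0419 13.961632400751114
scene 0.72 519 463 normal [ 0.02  -0.009  1.   ] tilt 1.3 mean [ 0.415 -0.051  0.009] far [ 0.462 -0.063  0.008] near [ 0.362 -0.019  0.011]
wrist 0.65 16444 12678 normal [ 0.005 -0.002  1.   ] tilt 0.3 mean [ 0.394 -0.029  0.011] far [ 0.429 -0.045  0.011] near [ 0.36  -0.015  0.011]
```

Call:
jog_arm(
  moves=[0,0,1,0,0,0,2,0,0,0,2.5,0,0,0,2.5,0,0,0,2.5,0],
)

```text
clock: 14.9
eef_pos: [0.3741, -0.0221, 0.0193]
orientation: [3.141, 0.0, 2.735]
wrist_force: [-4.6, 0.8, 9.3]
gripper_width: 0.0419
grasp_force: 14.6
```

Call:
jog_arm(
  moves=[0,0,0,0,0,0,0,0,0,0,0,0,0,0,-15,0,0,0,-50,0],
  hand=62,
)

```text
clock: 15.52
eef_pos: [0.3731, -0.0221, 0.0688]
orientation: [-3.141, -0.002, 2.735]
wrist_force: [0.2, 0.7, 0.3]
gripper_width: 0.0621
grasp_force: 0.0
```

Run:
```python
from h import *
st(); lidplane("scene"); lidplane("wrist")
go((.44,.21,.25,-180),(.44,.21,.25,180-10))
c,im,d=cam("top")
```

```text
15.525 [ 0.3731 -0.0221  0.0688] [0.17 0.66 0.25] 0.0621 0.0
scene 0.77 654 539 normal [ 0.012 -0.001  1.   ] tilt 0.7 mean [ 0.414 -0.043  0.009] far [ 0.462 -0.062  0.008] near [ 0.363 -0.019  0.01 ]
wrist 0.91 22222 20323 normal [-0.001  0.     1.   ] tilt 0.0 mean [ 0.415 -0.038  0.01 ] far [ 0.468 -0.061  0.01 ] near [ 0.362 -0.016  0.01 ]
tcp [ 0.3746 -0.0222  0.0696] rpy [1.800e+02 1.000e-01 1.567e+02] t 15.725 j6 0.347
row [  31.4  239.2 -180.3] twist -23.3
row [  31.4  239.2 -180.3] twist -13.3
```

Call:
jog_arm(
  moves=[0,0,-62,0,0,20,-120,-5,-15,70,-150,-10,-25,125,-180,-17,-40,175,-200,-23],
  hand=85,
)

```text
clock: 16.4
eef_pos: [0.4807, 0.1245, 0.2692]
orientation: [3.142, 0.0, 3.14]
wrist_force: [0.2, -0.8, -0.4]
gripper_width: 0.0851
grasp_force: 0.0
```

Run:
```python
from h import *
go((.47,.24,.28,180))
```

```text
tcp [0.4807 0.1245 0.2692] rpy [180.    0.  179.9] t 16.4 j6 0.255
row [ 10.8 115.5 -10.8] twist -0.1
```

Call:
jog_arm(
  moves=[11,50,-11,0,11,100,-11,0,11,115,-11,0,11,115,-11,0,11,115,-11,0],
)

```text
clock: 17.02
eef_pos: [0.4695, 0.2367, 0.2793]
orientation: [-3.141, -0.0, 3.136]
wrist_force: [0.4, -0.2, -0.1]
gripper_width: 0.0853
grasp_force: 0.0
```

Run:
```python
from h import *
c,im,d=cam("wrist"); cv2.imwrite("pics/w4.png",im[:,:,::-1]); np.savez("w4.npz",d=d,**{k:np.array(v) for k,v in c.items()})
st()
P=cloud(c,d); A=P[(abs(P[:,0]-.52)<.08)&(abs(P[:,1]-.245)<.09)]
s=A[(A[:,2]>.044)&(A[:,2]<.056)]; print("stand",cv2.minAreaRect(s[:,:2].astype(np.float32)))
for lo,hi in [(.148,.165),(.125,.148),(.09,.125),(.06,.09)]:
    q=A[(A[:,2]>lo)&(A[:,2]<hi)]
    if len(q)>5: print(lo,len(q),q.mean(0).round(4),q.min(0).round(4),q.max(0).round(4),cv2.minAreaRect(q[:,:2].astype(np.float32)))
for t,z in [("tongs_pin",.148),("tongs",.01),("tongs_stand",0)]:
    for r in vision.spot_point("wrist",t)[:1]: print(t,round(r["score"],2),np.round(r["uv"]),at_z(c,r["uv"],z).round(4))
```

```text
17.075 [0.4696 0.2366 0.2795] [1.02 0.11 0.42] 0.0849 0.0
stand ((0.5238096117973328, 0.25039055943489075), (0.06298181414604187, 0.11232618242502213), 11.496439933776855)
0.148 355 [0.5226 0.2502 0.1503] [0.5147 0.2387 0.148 ] [0.5312 0.2625 0.1535] ((0.5231145024299622, 0.2505222260951996), (0.01575729437172413, 0.022941067814826965), 11.960289001464844)
0.125 499 [0.522  0.2514 0.1372] [0.5093 0.2261 0.1251] [0.5372 0.2752 0.1479] ((0.5234493017196655, 0.2503766417503357), (0.019777024164795876, 0.047829046845436096), 11.454641342163086)
0.09 184 [0.5163 0.2524 0.1106] [0.5086 0.2232 0.0903] [0.5299 0.2775 0.1249] ((0.5191711187362671, 0.25032320618629456), (0.01898800954222679, 0.054132696241140366), 2.761782169342041)
0.06 47 [0.5174 0.2519 0.0747] [0.512  0.2239 0.0603] [0.5228 0.2761 0.09  ] ((0.5173839330673218, 0.2497704178094864), (0.0061005158349871635, 0.05235670134425163), 5.580393314361572)
tongs_pin 0.62 [337. 250.] [[0.5228 0.2522 0.148 ]]
tongs_stand 0.81 [331. 202.] [[0.5223 0.2522 0.    ]]
```

View pics/w4.png

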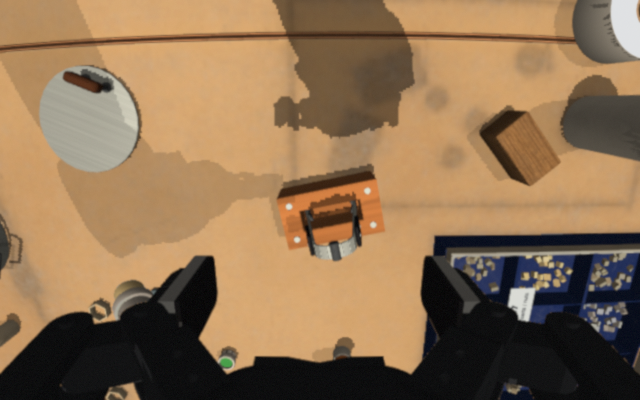

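Run:
```python
from h import *
go((.5234,.2505,.17,-168.5),(.5234,.2505,.088,-168.5))
```

```text
tcp [0.4696 0.2369 0.2798] rpy [180.    0.  179.6] t 17.225 j6 0.474
row [-53.6  14.  109.8] twist -11.9
row [-53.6  14.  191.8] twist -11.9
```

Call:
jog_arm(
  moves=[-35,10,20,-8,-54,14,50,-12,-54,14,80,-12,-54,14,110,-12,-54,14,110,-12],
)

```text
clock: 17.85
eef_pos: [0.5227, 0.2505, 0.1675]
orientation: [-3.141, -0.004, -2.938]
wrist_force: [-0.6, -0.3, 0.1]
gripper_width: 0.0849
grasp_force: 0.0
```

Run:
```python
from h import *
go((.5234,.2505,.088,-168.5)); st()
```

```text
tcp [0.5227 0.2505 0.1675] rpy [-179.9   -0.2 -168.3] t 17.85 j6 0.243
row [-1.  -0.  79.5] twist 0.2
17.85 [0.5227 0.2505 0.1675] [-0.61 -0.29  0.05] 0.0849 0.0
```

Call:
jog_arm(
  moves=[0,0,30,0,0,0,60,0,0,0,75,0,0,0,81,0,0,0,81,0],
)

```text
clock: 18.48
eef_pos: [0.5239, 0.2517, 0.0895]
orientation: [3.141, 0.001, -2.937]
wrist_force: [-0.3, 0.9, -0.1]
gripper_width: 0.0849
grasp_force: 0.0
```

Call:
jog_arm(
  moves=[0,0,0,0,0,0,0,0,0,0,0,0,0,0,0,0,0,0,0,0],
  hand=48,
)

```text
clock: 19.1
eef_pos: [0.5241, 0.252, 0.0897]
orientation: [3.141, 0.002, -2.937]
wrist_force: [-0.3, -0.5, 5.8]
gripper_width: 0.0481
grasp_force: 7.3
```

Run:
```python
from h import *
st()
```

```text
19.1 [0.5241 0.252  0.0897] [-0.3  -0.53  5.82] 0.0481 7.255028614599723
```

Call:
jog_arm(
  moves=[0,0,-6,0,0,0,-20,0,0,0,-40,0,0,0,-62,0,5,0,-85,0],
)

```text
clock: 19.73
eef_pos: [0.5187, 0.2505, 0.1748]
orientation: [-3.142, 0.0, -2.937]
wrist_force: [-0.2, 0.9, -0.5]
gripper_width: 0.0479
grasp_force: 4.6
```

Run:
```python
from h import *
st()
c,im,d=cam("scene"); cv2.imwrite("pics/s5.png",cv2.resize(im[120:240,220:340,::-1],None,fx=4,fy=4,interpolation=3))
r=vision.trace("scene","tongs")
if r: P=cloud(c,d,r[0]["pixels"]); print(r[0]["score"],P.min(0),P.max(0))
go((.40,.20,.20,-168.5))
```

```text
19.725 [0.5187 0.2505 0.1748] [-0.24  0.91 -0.5 ] 0.0479 4.648691880647675
0.77 [0.49825933 0.22346649 0.03791705] [0.81994514 0.63906436 0.23755186]
tcp [0.5194 0.2509 0.1769] rpy [ 179.9    0.2 -168.3] t 19.825 j6 0.246
row [127.2 -25.6 -23.7] twist 0.2
```

View pics/s5.png

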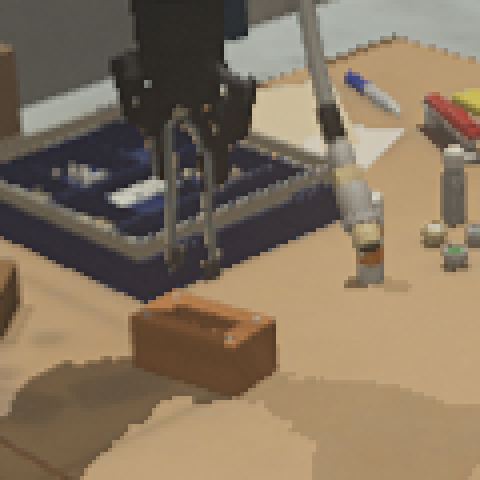

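Call:
jog_arm(
  moves=[20,0,-5,0,60,-10,-15,0,110,-20,-25,0,125,-60,-25,0,125,-110,-25,0],
  hand=47.3,
)

```text
clock: 20.45
eef_pos: [0.4177, 0.1169, 0.1985]
orientation: [3.142, 0.001, -2.935]
wrist_force: [0.2, 0.2, -0.8]
gripper_width: 0.0473
grasp_force: 4.9
```

Run:
```python
from h import *
st()
for n in("top","scene"):
    c,im,d=cam(n)
    for z,t in ((.004,"aerator_4"),(0,"pot")):
        for r in vision.spot_point(n,t)[:3]: print(n,t,round(r["score"],2),np.round(r["uv"],1),at_z(c,r["uv"],z).round(4))
    for r in vision.trace(n,"aerator_4")[:2]:
        P=cloud(c,d,r["pixels"]); print("trace",r["score"],r["uv"],P.min(0).round(3),P.max(0).round(3))
go((.44,-.21,.24,-168.5))
```

```text
20.45 [0.4177 0.1169 0.1985] [ 0.17  0.16 -0.84] 0.0473 4.870048424163542
top aerator_4 0.56 [290.2 160.5] [[0.7526 0.1101 0.004 ]]
top aerator_4 0.45 [370.1 201.6] [[ 0.5787 -0.2418  0.004 ]]
top pot 0.84 [371.9 203.1] [[ 0.573  -0.2502  0.    ]]
top pot 0.6 [202.3 226.4] [[0.453  0.4765 0.    ]]
trace 0.46 [325.8, 237.8] [ 0.352 -0.097 -0.013] [0.477 0.023 0.045]
scene aerator_4 0.52 [271.  209.9] [[0.5242 0.2526 0.004 ]]
scene aerator_4 0.49 [328.7 248.3] [[ 0.477  -0.0676  0.004 ]]
scene aerator_4 0.48 [345.9 200.9] [[0.752  0.1023 0.004 ]]
scene pot 0.64 [395.4 259.1] [[ 0.5704 -0.2511  0.    ]]
trace 0.58 [394.9, 252.8] [ 0.561 -0.261  0.014] [ 0.586 -0.235  0.022]
trace 0.47 [345.9, 196.6] [ 0.734  0.091 -0.001] [0.762 0.114 0.02 ]
tcp [0.4185 0.1182 0.1982] rpy [ 180.    -0.  -168.2] t 20.85 j6 0.07
row [  46.  -325.7  -41.8] twist 0.3
```

Call:
jog_arm(
  moves=[46,-60,-10,0,46,-120,-30,0,46,-180,-42,0,30,-240,-42,0,5,-295,-42,0],
)

```text
clock: 21.48
eef_pos: [0.4702, -0.1678, 0.2412]
orientation: [-3.141, 0.001, -2.937]
wrist_force: [0.8, 1.1, -0.8]
gripper_width: 0.0472
grasp_force: 4.9
```

Run:
```python
from h import *
st();go((.576,-.245,.22,-168.5))
```

```text
21.475 [ 0.4702 -0.1678  0.2412] [ 0.77  1.14 -0.83] 0.0472 4.8747448107314995
tcp [ 0.4702 -0.1678  0.2412] rpy [-1.800e+02  1.000e-01 -1.683e+02] t 21.475 j6 -0.548
row [-87.9 -97.1  21.3] twist 0.2
```

Call:
jog_arm(
  moves=[-40,-44,5,0,-75,-83,12,0,-88,-97,21,0,-88,-97,21,0,-88,-97,21,0],
)

```text
clock: 22.1
eef_pos: [0.575, -0.2424, 0.2197]
orientation: [3.141, -0.0, -2.936]
wrist_force: [0.5, -0.2, -0.2]
gripper_width: 0.0474
grasp_force: 4.9
```

Run:
```python
from h import *
st()
c,im,d=cam("wrist"); cv2.imwrite("pics/w6.png",im[:,:,::-1])
P=cloud(c,d)
m=(np.hypot(P[:,0]-.572,P[:,1]+.2525)<.05)&(P[:,2]>.012)&(P[:,2]<.03); q=P[m]
print(len(q),cv2.minEnclosingCircle(q[:,:2].astype(np.float32)),cv2.minAreaRect(q[:,:2].astype(np.float32)),np.percentile(q[:,2],[5,50,95]))
m=(np.hypot(P[:,0]-.572,P[:,1]+.2525)<.07)&(P[:,2]>.045)&(P[:,2]<.052); q=P[m]; print("rim",cv2.minEnclosingCircle(q[:,:2].astype(np.float32)))
for t,z in (("aerator_4",.004),("pot",0)):
    for r in vision.spot_point("wrist",t)[:2]: print(t,round(r["score"],2),np.round(r["uv"],1),at_z(c,r["uv"],z).round(4))
for r in vision.trace("wrist","aerator_4")[:1]:
    Q=cloud(c,d,r["pixels"]); T=Q[Q[:,2]>.015]; print("trace",r["score"],r["uv"],cv2.minEnclosingCircle(T[:,:2].astype(np.float32)),np.percentile(Q[:,2],[5,50,95]))
for t in("tongs","tongs_pin"):
    for r in vision.spot_point("wrist",t)[:1]: print(t,r["score"],r["uv"])
s=sensors.get_state()
print("tool-axis pts", proj(c,[[*s["eef_pos"][:2],s["eef_pos"][2]-.08]]))
```

```text
22.1 [ 0.575  -0.2424  0.2197] [ 0.46 -0.22 -0.23] 0.0474 4.876400440480211
489 ((0.5764815211296082, -0.24534089863300323), 0.012667320668697357) ((0.5765396952629089, -0.24535931646823883), (0.023644957691431046, 0.024043168872594833), 56.02473068237305) [0.01842433 0.02037114 0.02276805]
rim ((0.5719831585884094, -0.252383828163147), 0.060274917632341385)
aerator_4 0.59 [316.  172.2] [[ 0.5781 -0.2446  0.004 ]]
pot 0.27 [516.5 278. ] [[0.6541 0.0129 0.    ]]
trace 0.64 [315.0, 174.1] ((0.5763100385665894, -0.2445404976606369), 0.012588460929691792) [0.01834959 0.02033911 0.02275587]
tongs 0.69 [309.1, 207.0]
tongs_pin 0.65 [320.7, 347.1]
tool-axis pts [[317.55218134 207.32751799]]
```

View pics/w6.png

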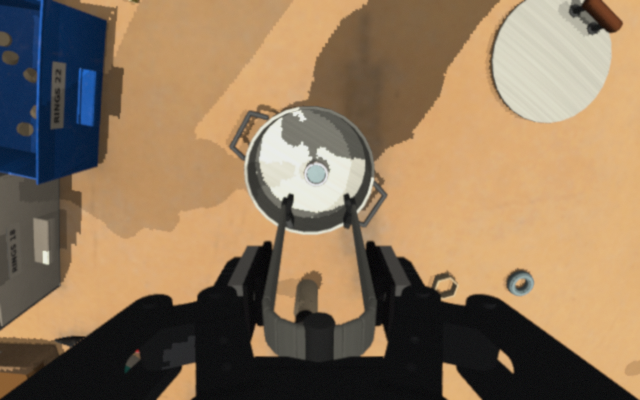

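Run:
```python
from h import *
go((.5765,-.245,.145,-168.3),(.5765,-.245,.0875,-168.3))
c,im,d=cam("wrist"); P=cloud(c,d); s=sensors.get_state(); R=Ro.from_euler("xyz",s["orientation"])
L=R.inv().apply(P-s["eef_pos"]); m=(abs(L[:,0])<.015)&(abs(L[:,1])<.04)&(L[:,2]>.02)&(L[:,2]<.1); q=L[m]
print(np.percentile(q[:,2],[50,90,97,99.5]))
t=q[q[:,2]>.055]
for sg in(-1,1):
    u=t[t[:,1]*sg>0]; print(sg,len(u),u.min(0).round(4),u.max(0).round(4),u.mean(0).round(4))
```

```text
tcp [ 0.575  -0.2431  0.2203] rpy [-1.800e+02  1.000e-01 -1.683e+02] t 22.4 j6 -0.605
row [-1.  -2.1 75.3] twist 0.0
row [ -1.   -2.1 132.8] twist 0.0
[0.06098369 0.07113534 0.07586039 0.0782182 ]
-1 310 [-0.0084 -0.0235  0.0552] [ 0.0105 -0.0157  0.0786] [ 0.0027 -0.0188  0.0641]
1 308 [-0.009   0.0154  0.0553] [0.0102 0.0231 0.0796] [0.0025 0.0184 0.0646]
```

Call:
jog_arm(
  moves=[-1,-2,30,0,-1,-2,55,0,-1,-2,75,0,-1,-2,80,0,-1,-2,80,0],
  hand=48.2,
)

```text
clock: 23.08
eef_pos: [0.5765, -0.2452, 0.1399]
orientation: [-3.141, 0.0, -2.937]
wrist_force: [-0.6, -0.2, 0.9]
gripper_width: 0.0485
grasp_force: 4.6
```

Run:
```python
from h import *
st()
c,im,d=cam("wrist"); cv2.imwrite("pics/w7.png",im[100:400,160:480,::-1])
P=cloud(c,d); s=sensors.get_state(); R=Ro.from_euler("xyz",s["orientation"])
m=(np.hypot(P[:,0]-.576,P[:,1]+.245)<.014)&(P[:,2]>.017)&(P[:,2]<.024); q=P[m]; print(len(q),cv2.minAreaRect(q[:,:2].astype(np.float32)))
L=R.inv().apply(P-s["eef_pos"]); t=L[(abs(L[:,0])<.015)&(abs(L[:,1])<.04)&(L[:,2]>.055)&(L[:,2]<.082)]
for sg in(-1,1):
    u=t[t[:,1]*sg>0]; print(sg,len(u),u.min(0).round(4),u.max(0).round(4))
go((.5765,-.245,.0875,-168.3))
```

```text
23.075 [ 0.5765 -0.2452  0.1399] [-0.58 -0.22  0.87] 0.0485 4.604564057990501
790 ((0.5764665603637695, -0.24514959752559662), (0.02384314127266407, 0.023927263915538788), 38.385494232177734)
-1 297 [-0.0082 -0.0243  0.0553] [ 0.0108 -0.0166  0.0784]
1 313 [-0.0086  0.0163  0.0551] [0.0107 0.0245 0.0797]
tcp [ 0.5768 -0.2453  0.1404] rpy [-180.     0.  -168.3] t 23.125 j6 -0.606
row [ 0.3  0.4 52.9] twist 0.0
```

View pics/w7.png

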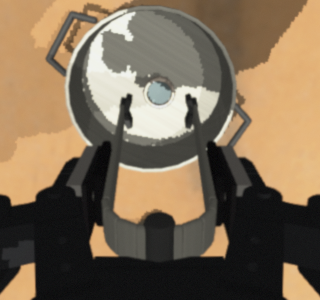

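Call:
jog_arm(
  moves=[0,0,18,0,0,0,36,0,0,0,48,0,0,0,53,0,0,0,53,0],
)

```text
clock: 23.75
eef_pos: [0.5764, -0.2451, 0.0862]
orientation: [3.141, -0.0, -2.937]
wrist_force: [0.2, -0.3, -1.0]
gripper_width: 0.0484
grasp_force: 4.6
```

Call:
jog_arm(
  moves=[0,0,0,0,0,0,0,0,0,0,0,0,0,0,0,0,0,0,0,0],
  hand=44,
)

```text
clock: 24.38
eef_pos: [0.5766, -0.2452, 0.0865]
orientation: [-3.142, 0.0, -2.937]
wrist_force: [-0.1, -0.0, -1.0]
gripper_width: 0.0441
grasp_force: 6.1
```

Call:
jog_arm(
  moves=[0,0,0,0,0,0,0,0,0,0,0,0,0,0,0,0,0,0,0,0],
  hand=38,
)

```text
clock: 25.0
eef_pos: [0.5766, -0.2452, 0.0865]
orientation: [-3.142, 0.0, -2.937]
wrist_force: [-0.3, -1.0, 0.4]
gripper_width: 0.0423
grasp_force: 60.5
```

Call:
jog_arm(
  moves=[0,0,-4,0,0,0,-12,0,0,0,-25,0,0,0,-40,0,0,0,-55,0],
)

```text
clock: 25.62
eef_pos: [0.5767, -0.2453, 0.143]
orientation: [-3.141, 0.001, -2.937]
wrist_force: [0.7, 0.1, -0.4]
gripper_width: 0.0416
grasp_force: 60.7
```

Call:
jog_arm(
  moves=[0,0,-18,0,0,0,-38,0,0,0,-58,0,0,0,-72,0,0,0,-80,0],
)

```text
clock: 26.25
eef_pos: [0.5767, -0.2453, 0.2225]
orientation: [-3.141, 0.001, -2.937]
wrist_force: [-0.4, -0.0, -1.6]
gripper_width: 0.042
grasp_force: 60.7
```

Call:
jog_arm(
  moves=[0,0,0,0,0,0,0,0,0,0,0,0,0,0,0,0,0,0,0,0],
)

```text
clock: 26.88
eef_pos: [0.5765, -0.2452, 0.2213]
orientation: [3.141, -0.0, -2.937]
wrist_force: [-0.7, -0.4, -1.1]
gripper_width: 0.042
grasp_force: 60.7
```

Run:
```python
from h import *
st()
c2,im2,d2=cam("scene"); c,im,d=cam("wrist")
cv2.imwrite("pics/w8.png",np.hstack([im[100:400,160:480,::-1],cv2.resize(im2[170:290,320:460,::-1],(350,300),interpolation=3)]))
P=cloud(c,d); s=sensors.get_state(); R=Ro.from_euler("xyz",s["orientation"]); L=R.inv().apply(P-s["eef_pos"])
q=L[(np.hypot(L[:,0],L[:,1])<.012)&(L[:,2]>.04)&(L[:,2]<.1)]; print(len(q), np.percentile(q[:,2],[5,50,95]) if len(q) else "", "world z",s["eef_pos"][2]-np.median(q[:,2]))
lidplane("scene")
```

```text
26.875 [ 0.5765 -0.2452  0.2213] [-0.69 -0.38 -1.12] 0.042 60.74066877365112
1155 [0.06386615 0.06635164 0.0681313 ] world z 0.1550603366279592
scene 0.98 577 480 normal [0.004 0.005 1.   ] tilt 0.4 mean [ 0.413 -0.043  0.009] far [ 0.458 -0.064  0.008] near [ 0.366 -0.017  0.009]
```

View pics/w8.png

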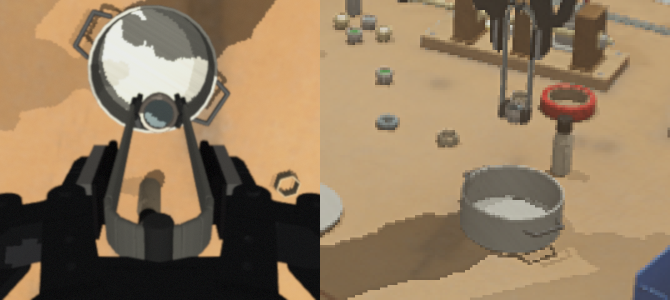

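```bash
python3 -c "
from h import *
print(env.hand_in())"
```

```text
the job is handed in; nothing more can be done
None
```

The job is handed in at about 27 s. The lid lies flat on the bench, handle up, and the tongs hold the aerator still, its underside about 9 cm above the pot's rim, with the pot standing. My first tip attempt lifted the lid clear of the rim, so I put it back on the pot and tipped it again to about 24° with the far edge on the rim.

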